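# Pack the round medallion and clamp its case

## Robot

A 6-joint arm with a two-finger parallel gripper is mounted at the origin on the work surface. World frame = base frame: x ahead of the robot, y to its left, z up, the work surface at z = 0. Lengths are in m, angles in rad, forces in N, time in s.
With the tool pointing down it reaches from about 0.325 to 0.9 m from the base axis. Payload 6.1 kg.
Tool frame: the origin (TCP) lies at the very end of the fingers, on their centre line; the grasp point (between the pads) lies 19 mm behind it; z points along the fingers, y is the line along which they close (so a half turn about z gives the same grasp; the last joint's range is limited). The gripper opens to 85 mm and grips with 20 to 120 N. Pads are 22 mm wide; open, the fingers measure 114 mm over their backs; the gripper's body (76 mm by 85 mm) begins 54 mm behind the grasp point. The pads swing forward as they close: fully open they stand 13 mm farther back than shut.
Start: joints at [-0.126, 0.22, 1.526, -0, 1.395, -0.126], TCP at [0.625, -0, 0.231] pointing down, gripper open.
Joint ranges: [-2.98, 2.98], [-0.91, 2.08], [0.09, 2.57], [-1.24, 4.39], [0.2, 2.65], [-2.68, 2.68]. Speed limits (rad/s): [2.57, 2.57, 3.01, 3.14, 3.14, 3.14].

## Interface

Orientations are given as a unit quaternion [x, y, z, w].
In Python, from cell import * gives the robot as it stands. Calls block until the motion is done:
- reach(position, orientation): joint-space move of the TCP to a pose.
- move_l(position, ori=None, rate=0.15): straight line of the TCP; ori=None keeps the orientation; rate is the mean speed in m/s.
- move_j(angles): joint-space move.
- set_gripper(opening, grasp_force=None): finger opening in m; grasp_force is the grip in N (None keeps the last); returns when the fingers have stopped.
- sleep(seconds).
- inverse_kinematics(position, orientation): joint angles nearest the present ones, or None.
- read_camera(name): name is "scene" or "side" or "wrist"; returns the picture (384x512x3 uint8, red, green, blue); there is no depth.
- camera_info(name): a dict with "fx", "fy", "cx", "cy" (pixels), "extrinsics" (4x4, takes a point from camera to world coordinates); the wrist camera has in their place "hand_eye" (4x4, takes a point from camera to tool coordinates, whose origin is the TCP and whose axes are the flange's). Camera axes: x right, y down, z forward; pixel columns grow to the right and rows downward; lengths in m; the calibration is good to about 2 mm. The wrist camera is an equidistant fisheye: a pixel r from the principal point sees the ray r / f radians off the axis. A picture is of the moment at which its call begins: read the wrist's pose just before it. camera_info takes no time and is no camera call.
A pose or a line that the arm cannot do raises IKError and nothing moves.
- close_job(): hands the job in; it is judged then, once.
Trained networks look in the newest picture that a camera, given by its name, has taken for a name from the list of things; names that differ only in an ending like _2 or _b are one class to them, and where a whole thing is asked for, a point or a joint stands for the part that bears it (a point fixed in the world has none). Each returns a list of dicts, best first, with "confidence" (0 to 1); they miss things now and then, are a little off and sometimes report something else, mostly with a low value. They report only what shows in the picture. A call takes as long as a camera call. They do not tell look-alikes from the thing itself.
- trace(camera, target): "pixels" (384x512 bool, what is visible of it) and "position" ([column, row] as shares, 0 to 1, of the picture: columns of its width, rows of its height, amid what is visible of it).
- pinpoint(camera, target): "position" ([column, row] as shares, 0 to 1, of the picture: columns of its width, rows of its height: a listed point, or the origin of a listed thing).
Readings, each from a call of its own:
- read_time_s(): time.
- read_joint_positions(): joint angles.
- read_qvel(): joint speeds.
- read_effort(): joint torques, N m.
- read_tcp_pos(): TCP position.
- read_eef_rot(): TCP orientation.
- read_wrist_force(): force on the tool from outside, world axes, zero at the start.
- read_torque(): the same for the moment, N m.
- read_opening(): finger opening in m.
- read_grasp_force(): force on a finger pad.
Only numpy, scipy, OpenCV 4.12 (cv2) and the standard library are available. Lean on these libraries where they do the work, as an engineer would, in place of code of your own. Each camera call takes 0.05 s, during which the arm holds its last target. There are 200 camera calls.

## Task

Take the round plaster medallion off the sloped modelling board and lay it, not drop it, flat and relief side up on the padded floor of the open wooden case. Then shut the lid fully, and after that swing the clamp bar at the end of the case all the way down onto the lid. Leave the square plaque, the brush, the mug and the modelling stick undisturbed.

Things in the scene. Friction and masses are not known exactly. Their poses are not given: they have to be found in the camera images.
- medallion: Round plaster medallion, 60 mm diameter, 16 mm thick, about 70 g, a brown clay leaf relief on its upper face. Origin: centre of its plain underside; z axis: out of the relief face. It starts flat on the sloped board, rim against the ledge, so its z axis leans 35 degrees from vertical towards the board's -x. It may have the left or the right place on the board.
- plaque: Square plaster plaque, 60 x 60 mm, 16 mm thick, with the same kind of relief, lying beside the medallion on the same slope, their centres about 150 mm apart. Origin: centre of its underside, z out of its relief face. Leave it alone.
- board: Fixed plywood board, 290 mm wide (its y), rising at 35 degrees along its +x (away from the robot) from 16 mm above the table at the ledge to 85 mm, 120 mm along the slope. A ledge strip 10 mm wide stands 10 mm off the slope along the lower edge. Origin: table level, centre of the footprint; slope and ledge meet at x = -65 mm, z = 16 mm.
- case: Fixed open wooden case, outside 134 mm (its x) by 170 mm (its y) by 50 mm high, walls 8 mm, grey padded floor 12 mm above the table (inside 118 x 154 mm, 38 mm deep). Origin: centre of its underside on the table, z up. The lid is hinged along its +x side; the clamp stands at its -y end.
- lid (a joint): Lid hinge: 0 rad shut, larger the more open; starts at 1.75 to 2.05 (leaning back past upright). Wooden panel 144 mm from hinge to free edge, 170 mm along the hinge, 8 mm thick; shut, its top face is 58.5 mm above the table and its free edge overhangs the case's -x wall by 10 mm. Stiff hinge: stays at any angle, about 2 N at the free edge moves it; no spring or latch.
- lid_hinge (a point): Hinge axis of the lid at its middle, on the lid's underside: 67 mm along the case's +x, 50.5 mm above the table. The axis runs along the case's y.
- lid_edge (a point): Middle of the lid's free edge, on its outer (upper when shut) face, 144 mm from the hinge axis.
- clamp (a joint): Clamp hinge: 0 rad fully down (a stop), the bar level over the lid along the case's +y; starts up at 1.4 to 1.85. Steel bar 12 mm wide ending in a black rubber sleeve, 16 mm diameter, 48 to 82 mm from the pivot. Stiff hinge: stays at any angle, about 2 N on the sleeve moves it; no spring or latch.
- clamp_pivot (a point): Pivot axis of the clamp, between two steel cheeks (30 mm wide over both, 74 mm high) fixed to the case's -y end: 103 mm along the case's -y, 66.8 mm above the table. The axis runs along the case's x.
- clamp_grip (a point): Middle of the rubber sleeve, on the bar's centre line, 65 mm from the pivot.
- brush: Bystander: a flat brush 190 mm long lying on the table between board and case, handle towards the robot. Origin: under its middle.
- mug: Bystander: white mug, 76 mm across, 90 mm high, standing on the far part of the table. Origin: centre of its foot.
- stick: Bystander: wooden modelling stick, about 175 mm long, lying beyond the sloped board. Origin: under its middle.
Not all that is in view belongs to the job. What is shaped like the medallion but black or turquoise is not meant.

How it is judged:
On the way, in this order (a step that is already met when the one before it is completed fails the run):
1. the medallion lies flat, relief up, on the pad in the case, let go (x of medallion in the frame of case between -0.034 and 0.034 m and y of medallion in the frame of case between -0.052 and 0.052 m and z of medallion in the frame of case below 0.017 m and angle between medallion's own z axis and vertical below 0.12 rad and contact force between medallion and the fingers below 0.05 N), for 0.2 s.
2. the lid is shut over it (x of medallion in the frame of case between -0.034 and 0.034 m and y of medallion in the frame of case between -0.052 and 0.052 m and z of medallion in the frame of case below 0.017 m and angle between medallion's own z axis and vertical below 0.12 rad and value of joint lid below 0.05 rad), for 0.2 s.
3. the clamp bar is down on the shut lid (value of joint lid below 0.05 rad and value of joint clamp below 0.07 rad), for 0.2 s.
At the end, for the whole second after the job is handed in: The medallion lies still and flat (within 0.12 rad, relief up) on the padded floor inside the case (origin within 34 mm in the case's x and 52 mm in its y of the case's centre, under 17 mm high), the lid is shut to within 0.05 rad and the clamp bar is down to within 0.07 rad (all of step 3 and x of medallion in the frame of case between -0.034 and 0.034 m and y of medallion in the frame of case between -0.052 and 0.052 m and z of medallion in the frame of case below 0.017 m and angle between medallion's own z axis and vertical below 0.12 rad and linear speed of medallion below 0.02 m/s); the robot touches nothing.
It fails at once if the medallion is dropped or thrown (moves faster than 0.7 m/s out of the fingers, a fall of about 25 mm) (linear speed of medallion above 0.7 m/s and contact force between medallion and the fingers below 0.05 N).
It fails at once if the plaque is moved more than 25 mm (distance of plaque from where it was at the start of the episode above 0.025 m).
It fails at once if the brush is moved more than 25 mm (distance of brush from where it was at the start of the episode above 0.025 m).
It fails at once if the mug is moved more than 25 mm (distance of mug from where it was at the start of the episode above 0.025 m).
It fails at once if the stick is moved more than 25 mm (distance of stick from where it was at the start of the episode above 0.025 m).
It also fails if it takes over 69 s, if anything falls off the work surface, if the arm or the gripper's body presses on something with over 40 N, if the wrist force passes 120 N, or if a joint passes its speed limit or range.

## Working session

There is one attempt and no reset: what is moved stays moved. The work goes in short steps, each a Python script; the robot and the scene stay as the last script left them, time stands still between calls to the robot, and variables do not carry over. Pictures are saved under pics/ and viewed, at most 10 in all, crops included, and the job is handed in when it is done.

```bash
ls; mkdir -p pics
python3 - <<'E'
from cell import *
import cv2,numpy as np
a=read_camera("scene");b=read_camera("side")
im=np.hstack([a,b]);im=cv2.resize(im,(800,300),interpolation=cv2.INTER_AREA)
cv2.imwrite("pics/a.png",cv2.cvtColor(a,cv2.COLOR_RGB2BGR))
cv2.imwrite("pics/b.png",cv2.cvtColor(b,cv2.COLOR_RGB2BGR))
for c in ["scene","side"]:
    i=camera_info(c);print(c,i["fx"],i["cx"],i["cy"]);print(np.round(np.array(i["extrinsics"]),3))
    for t in ["medallion","plaque","board","case","lid_hinge","lid_edge","clamp_pivot","clamp_grip","brush","mug","stick"]:
        print(t,[(np.round(np.array(d["position"])*[512,384],1).tolist(),round(d["confidence"],2)) for d in pinpoint(c,t)][:4])
i=camera_info("wrist");print(i);print(read_eef_rot(),read_time_s())
E
```

```text
pics
scene 484.0370250584003 255.3829070008437 192.086168284051
[[-0.847  0.414 -0.335  1.048]
 [ 0.532  0.662 -0.527  0.642]
 [ 0.004 -0.625 -0.781  1.185]
 [ 0.     0.     0.     1.   ]]
medallion [([221.0, 151.0], 0.49), ([230.3, 124.1], 0.45)]
plaque [([257.3, 173.9], 0.54), ([238.9, 258.1], 0.29)]
board [([230.0, 176.2], 0.77)]
case [([354.2, 253.1], 0.7)]
lid_hinge [([371.4, 262.7], 0.97)]
lid_edge [([397.4, 246.1], 0.9)]
clamp_pivot [([328.4, 264.5], 0.63), ([327.5, 254.6], 0.25)]
clamp_grip [([326.6, 253.5], 0.51)]
brush [([303.9, 219.7], 0.66)]
mug [([240.8, 257.9], 0.69)]
stick [([190.3, 206.1], 0.6)]
side 395.2805986670118 249.82291708165937 191.38533712042144
[[ 0.704 -0.514  0.49   0.036]
 [-0.71  -0.505  0.49  -0.616]
 [-0.004 -0.693 -0.721  0.844]
 [ 0.     0.     0.     1.   ]]
medallion [([339.2, 328.3], 0.93), ([267.2, 301.7], 0.84), ([317.5, 257.0], 0.62)]
plaque [([261.1, 232.9], 0.94), ([178.9, 148.4], 0.68)]
board [([295.8, 238.7], 0.72)]
case [([157.0, 188.3], 0.82)]
lid_hinge [([135.2, 164.5], 0.6)]
lid_edge [([115.1, 121.9], 0.65)]
clamp_pivot [([177.7, 150.4], 0.65)]
clamp_grip [([177.9, 128.2], 0.58)]
brush [([198.8, 210.7], 0.72), ([255.5, 164.2], 0.42)]
mug [([257.6, 166.4], 0.7)]
stick [([320.4, 200.7], 0.57), ([297.2, 236.9], 0.25)]
{'fx': 297.3186396354542, 'fy': 297.3186396354542, 'cx': 257.2711480570994, 'cy': 187.96112335557896, 'hand_eye': array([[ 1.28504161e-03, -9.63713689e-01, -2.66934963e-01,
         6.75764518e-02],
       [ 9.99999153e-01,  1.29328965e-03,  1.44902622e-04,
         1.19717135e-03],
       [ 2.05579585e-04, -2.66934923e-01,  9.63714535e-01,
        -1.42975865e-01],
       [ 0.00000000e+00,  0.00000000e+00,  0.00000000e+00,
         1.00000000e+00]])}
[7.07108432e-01 7.07105131e-01 7.39744657e-06 7.54394915e-07] 1.2
```

View pics/a.png

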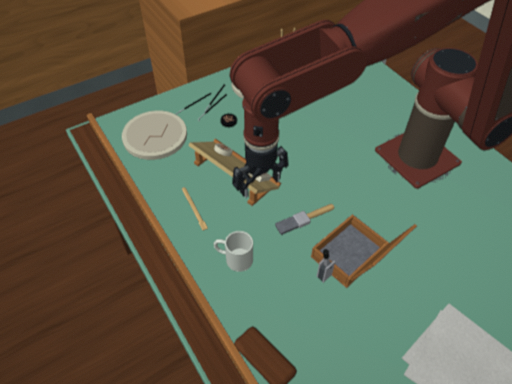

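View pics/b.png

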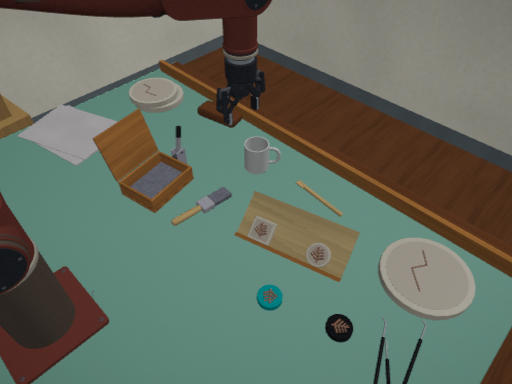

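Side view: the medallion is at about (318,256) on the right part of the board and the plaque at (261,232). The black and turquoise discs are decoys. The case is at (157,180), with its lid open to the left and its clamp upright at (178,140). Next I'll triangulate.

```bash
cat > h.py <<'E'
from cell import *
import numpy as np, cv2
from scipy.spatial.transform import Rotation as R
from scipy.optimize import least_squares
def ray(cam,uv,pose=None):
    i=camera_info(cam); p=(np.array(uv)-[i["cx"],i["cy"]])/[i["fx"],i["fy"]]
    if cam=="wrist":
        r=np.linalg.norm(p); d=np.r_[p/max(r,1e-9)*np.sin(r),np.cos(r)]
        T=np.eye(4);T[:3,:3]=R.from_quat(pose[1]).as_matrix();T[:3,3]=pose[0]
        T=T@np.array(i["hand_eye"])
    else: d=np.r_[p,1];d/=np.linalg.norm(d);T=np.array(i["extrinsics"])
    return T[:3,3],T[:3,:3]@d
def onz(cam,uv,z,pose=None):
    o,d=ray(cam,uv,pose);return o+d*(z-o[2])/d[2]
def tri(rays):
    A=sum(np.eye(3)-np.outer(d,d) for o,d in rays);b=sum((np.eye(3)-np.outer(d,d))@o for o,d in rays)
    x=np.linalg.solve(A,b);return x,[np.linalg.norm(np.cross(x-o,d)) for o,d in rays]
def look(pose,t):  # wrist pinpoint pixels
    return [(np.array(d["position"])*[512,384],d["confidence"]) for d in pinpoint("wrist",t)]
def pose():return np.array(read_tcp_pos()),np.array(read_eef_rot())
E
python3 - <<'E'
from h import *
S={"med":([221,151],[317.5,257]),"plaque":([257.3,173.9],[261.1,232.9]),"board":([230,176.2],[295.8,238.7]),"case":([354.2,253.1],[157,188.3]),"hinge":([371.4,262.7],[135.2,164.5]),"edge":([397.4,246.1],[115.1,121.9]),"pivot":([328.4,264.5],[177.7,150.4]),"grip":([326.6,253.5],[177.9,128.2]),"brush":([303.9,219.7],[198.8,210.7]),"mug":([240.8,257.9],[257.6,166.4]),"stick":([190.3,206.1],[320.4,200.7])}
for k,(a,b) in S.items():
    x,e=tri([ray("scene",a),ray("side",b)]);print(k,x.round(3),round(max(e)*1e3,1),"z0:",onz("scene",a,0)[:2].round(3),onz("side",b,0)[:2].round(3))
E
```

```text
med [ 0.553 -0.341  0.028] 4.9 z0: [ 0.544 -0.369] [ 0.566 -0.328]
plaque [ 0.506 -0.192  0.032] 4.5 z0: [ 0.495 -0.218] [ 0.521 -0.172]
board [ 0.573 -0.253  0.001] 2.7 z0: [ 0.575 -0.257] [ 0.572 -0.251]
case [ 0.423  0.175 -0.005] 6.2 z0: [0.42 0.18] [0.424 0.165]
hinge [0.42  0.248 0.046] 4.4 z0: [0.399 0.23 ] [0.439 0.301]
edge [0.414 0.292 0.183] 1.1 z0: [0.299 0.228] [0.517 0.544]
pivot [0.535 0.195 0.063] 1.3 z0: [0.505 0.17 ] [0.576 0.26 ]
grip [0.552 0.197 0.137] 0.1 z0: [0.487 0.139] [0.651 0.355]
brush [ 0.464  0.009 -0.008] 6.9 z0: [0.473 0.009] [0.455 0.008]
mug [ 0.703  0.02  -0.001] 2.5 z0: [0.702 0.022] [0.705 0.018]
stick [ 0.734 -0.215 -0.003] 5.2 z0: [ 0.738 -0.217] [ 0.727 -0.214]
```

```bash
cat >> h.py <<'E'
def board_ori(yaw,flip=1,tilt=np.radians(35)):
    xb=np.r_[np.cos(yaw),np.sin(yaw),0];yb=np.r_[-np.sin(yaw),np.cos(yaw),0]
    z=np.sin(tilt)*xb-np.r_[0,0,np.cos(tilt)]
    y=flip*yb; return R.from_matrix(np.c_[np.cross(y,z),y,z]).as_quat(),-z
E
python3 - <<'E'
from h import *
Z=.0332
m=[onz("scene",[221,151],Z),onz("side",[317.5,257],Z)];p=[onz("scene",[257.3,173.9],Z),onz("side",[261.1,232.9],Z)]
print(m,p)
m=np.mean(m,0);p=np.mean(p,0);d=p-m;yaw=np.arctan2(-d[0],d[1]);print(m,p,yaw,np.linalg.norm(d))
for f in(1,-1):
    q,n=board_ori(yaw,f);print(f,inverse_kinematics(m+n*.1,q),inverse_kinematics(m,q))
q,n=board_ori(yaw,1)
if inverse_kinematics(m+n*.1,q) is None or abs(inverse_kinematics(m+n*.1,q)[5])>2.4:q,n=board_ori(yaw,-1)
reach(m+n*.11,q)
P=pose();im=read_camera("wrist");cv2.imwrite("pics/w1.png",im[:,:,::-1])
for t in["medallion","plaque"]:
    for u,c in look(P,t):print(t,u,c,onz("wrist",u,Z,P))
print(P,read_joint_positions(),read_time_s())
E
```

```text
[array([ 0.55810711, -0.3404744 ,  0.0332    ]), array([ 0.54517381, -0.33979368,  0.0332    ])] [array([ 0.51028041, -0.194164  ,  0.0332    ]), array([ 0.50206398, -0.18984898,  0.0332    ])]
[ 0.55164046 -0.34013404  0.0332    ] [ 0.50617219 -0.19200649  0.0332    ] 0.2978238558959359 0.15494881207190728
1 None None
-1 [-1.07345697  0.17329273  1.94059844  0.71880957  1.02318347 -0.18545069] [-0.96744399  0.36372792  1.89710015  0.80886383  0.85727452 -0.23370021]
medallion [253.696  183.5136] 0.61 [ 0.55442496 -0.33585388  0.0332    ]
plaque [ 95.1808 179.4048] 0.63 [ 0.51238352 -0.18416066  0.0332    ]
(array([ 0.49202643, -0.35816889,  0.12377402]), array([ 0.94300184,  0.1424302 ,  0.29743791, -0.04463029])) [-1.08214698  0.15559041  1.9416047   0.71111538  1.04153852 -0.18168683] 2.85
```

View pics/w1.png

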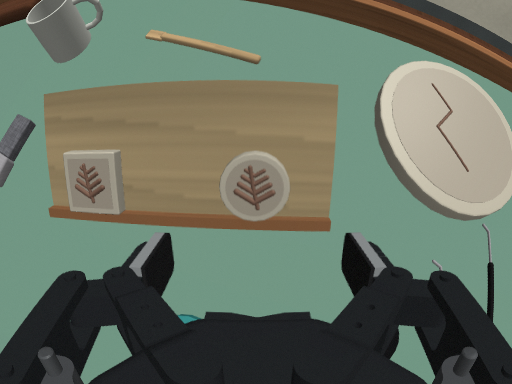

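The wrist picture shows the medallion at (255,186) and the plaque at (93,182), with the ledge line running from (52,207) to (329,218). When open, the finger tips are about 14 mm behind the TCP. I'll correct for that and grasp.

Run:
```python
from h import *
P=pose()
a=onz("wrist",[52,207],.0242,P);b=onz("wrist",[329,218],.0242,P);d=a-b;yaw2=np.arctan2(-d[0],d[1])
q,n=board_ori(.28,-1)
t=trace("wrist","medallion")[0];uv=np.array(t["position"])*[512,384]
c=onz("wrist",uv,.0332+.013*n[2],P)-n*.013
print("yaw2",yaw2,uv,"c",c)
yaw=np.mean([yaw2,.27]);q,n=board_ori(yaw,-1)
m=(c+np.array([.5544,-.3359,.0332]))/2;print(m,yaw)
set_gripper(.078,40)
move_l(m+n*.03,q,rate=.1);print(read_wrist_force())
move_l(m+n*.006,q,rate=.06);print(read_wrist_force())
move_l(m-n*.003,q,rate=.03);print(read_wrist_force())
set_gripper(0.03,40);print(read_opening(),read_grasp_force(),read_wrist_force())
up=n*.03+[0,0,.01]
move_l(pose()[0]+n*.04,q,rate=.08)
move_l(pose()[0]+[0,0,.08],q,rate=.12)
print(read_opening(),read_grasp_force(),read_time_s())
cv2.imwrite("pics/w2.png",read_camera("wrist")[:,:,::-1])
```

```text
yaw2 0.2762351926342771 [253.2864 189.888 ] c [ 0.55256501 -0.33612421  0.0332    ]
[ 0.5534825  -0.33601211  0.0332    ] 0.27311759631713856
[-0.30914843 -0.68614882  0.60748798]
[-0.50256808 -0.26656366 -0.57323654]
[-0.4498339   0.44107138 -0.08655452]
0.058519039657088046 41.790536642074585 [-4.99750312  0.56430413  5.02002822]
0.05836686222827952 43.242223262786865 6.9167
```

View pics/w2.png

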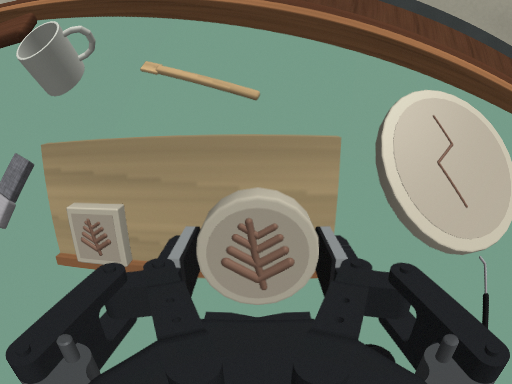

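The medallion is held squarely: it shows at (258,247), relief facing the camera. I'll carry it over the case and look down.

```bash
cat >> h.py <<'E'
def down(yaw): # tool y at heading yaw, z down
    y=np.r_[np.cos(yaw),np.sin(yaw),0];z=np.r_[0,0,-1.]
    return R.from_matrix(np.c_[np.cross(y,z),y,z]).as_quat()
E
python3 - <<'E'
from h import *
p=np.array([.42,.15,.27])
c=[]
for y in(.13,.13+np.pi):
    j=inverse_kinematics(p,down(y));print(y,j);
    if j is not None:c.append((abs(j[5]),y))
y=min(c)[1]
reach(p,down(y))
P=pose();im=read_camera("wrist");cv2.imwrite("pics/w3.png",im[:,:,::-1])
for t,z in[("case",0),("lid_hinge",.0505),("clamp_pivot",.0668),("lid_edge",.18),("clamp_grip",.13)]:
    for u,cf in look(P,t):print(t,u.round(1),cf,onz("wrist",u,z,P).round(4))
print(P,read_opening(),read_time_s())
E
```

```text
0.13 [ 1.65858320e-01 -2.47519967e-01  1.91727642e+00 -4.44089210e-16
  1.47183620e+00  3.58583195e-02]
3.271592653589793 None
case [269.9 140.7] 0.89 [0.4357 0.1731 0.    ]
lid_hinge [270.5  91.4] 0.84 [0.4255 0.2382 0.0505]
clamp_pivot [355.1 142.2] 0.73 [0.5346 0.1937 0.0668]
clamp_pivot [272.6  93.6] 0.51 [0.4277 0.235  0.0668]
lid_edge [273.7  15.4] 0.82 [0.4155 0.2921 0.18  ]
clamp_grip [388.8 152.1] 0.97 [0.5512 0.1941 0.13  ]
(array([0.42012689, 0.14943733, 0.26948893]), array([ 6.60179823e-01,  7.51107477e-01, -2.90562383e-04, -2.73456574e-04])) 0.058474301103235496 9.1583
```

View pics/w3.png

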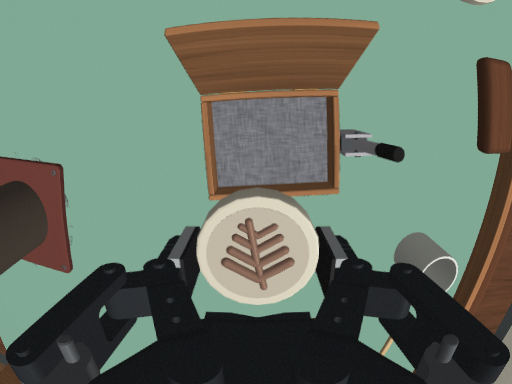

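The picture shows the case with rim corners near (202,97), (339,91), (339,192) and (210,198), and the clamp to the right at (355,142)–(390,152). The medallion is still well held. I'll fit the case pose from these, then lay the medallion down.

Run:
```python
from h import *
P=pose()
obs=[]  # (local xy, world xy)
for l,uv,z in[((.067,.085),[202,97],.05),((.067,-.085),[339,91],.05),((-.067,-.085),[339,192],.05),((-.067,.085),[210,198],.05),((0,0),[269.9,140.7],0),((.067,0),[270.5,91.4],.0505),((0,-.103),[355.1,142.2],.0668)]:
    obs.append((np.array(l),onz("wrist",uv,z,P)[:2]))
f=lambda v:np.concatenate([v[:2]+np.array([[np.cos(v[2]),-np.sin(v[2])],[np.sin(v[2]),np.cos(v[2])]])@l-w for l,w in obs])
r=least_squares(f,[.43,.17,1.75],loss="soft_l1",f_scale=.003);x,y,yaw=r.x
print(r.x,(r.fun.reshape(-1,2)*1e3).round(1))
np.save("case.npy",r.x)
q=down(yaw-np.pi/2)
# medallion centre offset in tool frame from picture (258,247) top face, tool z ~ -.019
o,d=ray("wrist",[258,247],P);c=o+d*((.2695+.013)-o[2])/d[2];off=c-P[0];print("off",off)
XY=np.array([x,y])-off[:2]*[1,1]
move_l([*XY,.2],q,rate=.12)
move_l([*XY,.05],q,rate=.12)
z=.05;f0=np.array(read_wrist_force())
for z in np.arange(.022,.003,-.002):
    move_l([*XY,z],rate=.04);F=np.array(read_wrist_force());print(round(z,3),(F-f0).round(1))
    if F[2]-f0[2]>3:break
set_gripper(.072)
print(read_opening(),read_grasp_force(),pose()[0],read_time_s())
```

```text
[0.43708134 0.17368186 1.75561595] [[-2.8  1.9]
 [-0.8  2.4]
 [ 1.1 -2. ]
 [-1.  -3.5]
 [ 1.3  0.5]
 [-0.8  1.2]
 [ 3.6 -1.3]]
off [0.00139982 0.0016642  0.01273872]
0.022 [-0.6 -0.7  1.1]
0.02 [ 0.1 -0.6  0.5]
0.018 [ 0.3 -0.6  0.3]
0.016 [ 0.1  0.3 -0.6]
0.014 [-0.5 -0.7  0.4]
0.012 [-0.8 -0.3  0.5]
0.01 [ 0.3 -0.6 -0.4]
0.008 [-7.2 -2.3 15.1]
0.07189039803716914 0.0 [0.43569271 0.17201713 0.00791865] 14.225
```

```bash
cat >> h.py <<'E'
def frame(a,y):
    y=y-a*(y@a);y/=np.linalg.norm(y);return np.c_[np.cross(y,a),y,a]
def swing(piv,u,r,off,ths,tilts):
    """piv: pivot; u: horizontal dir of the shut part; returns TCP points, approach vectors, outward normals"""
    z=np.r_[0,0,1.];out=[]
    for th,t in zip(ths,tilts):
        d=np.cos(th)*u+np.sin(th)*z;n=-np.sin(th)*u+np.cos(th)*z
        out.append((piv+r*d+off*n,np.sin(t)*u-np.cos(t)*z,n))
    return out
def cframe():
    x,y,w=np.load("case.npy");return np.r_[x,y,0],np.r_[np.cos(w),np.sin(w),0],np.r_[-np.sin(w),np.cos(w),0]
E
python3 - <<'E'
from h import *
c,xc,yc=cframe();z=np.r_[0,0,1.]
p=pose()[0];move_l(p+[0,0,.03],rate=.05);move_l([p[0],p[1]-.03,.27],rate=.15)
P=pose();im=read_camera("wrist");cv2.imwrite("pics/w4.png",im[:,:,::-1])
for u,cf in look(P,"medallion"):
    w=onz("wrist",u,.012,P)-c;print("med",u,cf,w@xc,w@yc)
for rolln in range(0,360,30):
  for nm,piv,u,r,off,t0,yy in[("lid",c+.067*xc+.0505*z+.0*yc,-xc,.12,.008,1.9,yc),("clamp",c-.103*yc+.0668*z,yc,.068,.009,1.8,xc)]:
   for tm in(.5,.7):
    pts=swing(piv,u,r,off,np.linspace(t0,0,5),np.linspace(tm,0,5));pts=[(pts[0][0]+pts[0][2]*.03,pts[0][1],0)]+pts
    s=[]
    for q,a,n in pts:
        M=frame(a,yy)@R.from_euler("z",rolln,degrees=True).as_matrix()
        j=inverse_kinematics(q,R.from_matrix(M).as_quat());s.append(None if j is None else round(j[5],2))
    if None not in s:print(nm,rolln,tm,s)
print(read_time_s())
E
```

```text
med [259.0208 138.0864] 0.57 -0.004491080755066566 0.004656492330225823
clamp 0 0.5 [np.float64(-1.56), np.float64(-1.56), np.float64(-1.55), np.float64(-1.55), np.float64(-1.55), np.float64(-1.55)]
clamp 0 0.7 [np.float64(-1.56), np.float64(-1.56), np.float64(-1.56), np.float64(-1.55), np.float64(-1.55), np.float64(-1.55)]
clamp 30 0.5 [np.float64(-1.03), np.float64(-1.03), np.float64(-1.03), np.float64(-1.03), np.float64(-1.03), np.float64(-1.02)]
clamp 30 0.7 [np.float64(-1.03), np.float64(-1.03), np.float64(-1.03), np.float64(-1.03), np.float64(-1.03), np.float64(-1.02)]
lid 60 0.5 [np.float64(-1.41), np.float64(-1.45), np.float64(-1.61), np.float64(-1.8), np.float64(-2.0), np.float64(-2.18)]
lid 60 0.7 [np.float64(-1.33), np.float64(-1.36), np.float64(-1.51), np.float64(-1.71), np.float64(-1.94), np.float64(-2.18)]
clamp 60 0.5 [np.float64(-0.51), np.float64(-0.51), np.float64(-0.51), np.float64(-0.51), np.float64(-0.5), np.float64(-0.5)]
clamp 60 0.7 [np.float64(-0.51), np.float64(-0.51), np.float64(-0.51), np.float64(-0.51), np.float64(-0.5), np.float64(-0.5)]
lid 90 0.5 [np.f
[... 2992 characters left out ...]
at64(2.05), np.float64(1.86), np.float64(1.67), np.float64(1.48)]
lid 270 0.7 [np.float64(2.34), np.float64(2.31), np.float64(2.15), np.float64(1.95), np.float64(1.72), np.float64(1.48)]
clamp 300 0.5 [np.float64(-2.6), np.float64(-2.6), np.float64(-2.6), np.float64(-2.6), np.float64(-2.6), np.float64(-2.59)]
clamp 300 0.7 [np.float64(-2.6), np.float64(-2.6), np.float64(-2.6), np.float64(-2.6), np.float64(-2.6), np.float64(-2.59)]
clamp 330 0.5 [np.float64(-2.08), np.float64(-2.08), np.float64(-2.08), np.float64(-2.08), np.float64(-2.07), np.float64(-2.07)]
clamp 330 0.7 [np.float64(-2.08), np.float64(-2.08), np.float64(-2.08), np.float64(-2.08), np.float64(-2.07), np.float64(-2.07)]
16.7833
```

View pics/w4.png

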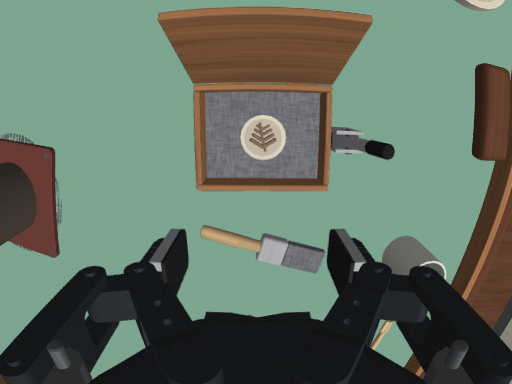

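The medallion lies flat, relief up, near the case centre: it shows at (263,138), about 5 mm off centre. Next I'll close the gripper and shut the lid from behind.

Run:
```python
from h import *
c,xc,yc=cframe();z=np.r_[0,0,1.]
set_gripper(0.0,20)
piv=c+.067*xc+.0505*z+.01*yc
N=9;pts=swing(piv,-xc,.12,.008,np.linspace(1.9,0,N),np.linspace(.7,0,N))
Q=lambda a:R.from_matrix(frame(a,-yc)).as_quat()
p0,a0,n0=pts[0]
s=p0+xc*.035
reach(np.r_[s[:2],.30],Q(a0))
move_l(s,rate=.15);f0=np.array(read_wrist_force())
for p,a,n in pts:
    move_l(p,Q(a),rate=.08);print((np.array(read_wrist_force())-f0).round(1))
e=pts[-1][0].copy()
for k in range(5):
    F=np.array(read_wrist_force())-f0
    if F[2]>6:break
    e[2]-=.001;move_l(e,rate=.03)
print(k,F,pose()[0],read_time_s())
move_l(e+[0,0,.02],rate=.1)
reach([e[0]-.01,e[1]-.06,.28],down(np.load("case.npy")[2]-np.pi/2))
cv2.imwrite("pics/w5.png",read_camera("wrist")[:,:,::-1]);P=pose()
g=[ray("wrist",u,P) for u,cf in look(P,"clamp_grip")[:1]]
print(look(P,"clamp_grip"),look(P,"clamp_pivot"))
read_camera("scene");read_camera("side")
for cam in("scene","side"):
    l=pinpoint(cam,"clamp_grip")
    if l:
        g.append(ray(cam,np.array(l[0]["position"])*[512,384]));print(cam,l[0])
x,err=tri(g);r=x-(c-.103*yc+.0668*z);print("grip",x,err,"local x",r@xc,"ang",np.arctan2(r[2],r@yc),np.linalg.norm(r),read_time_s())
```

```text
[ 0.8 -0.1  0.7]
[-0.5  0.6 -0.3]
[ 0.1 -0.   0.4]
[-0.5 -0.6 -0. ]
[-1.   0.3 -0.6]
[0.6 0.7 0.6]
[ 0.3 -0.7  0.7]
[-0.4  0.4  0.1]
[-0.3 -0.   0.6]
1 [-1.75690963 -1.38490477  6.58976321] [0.43745924 0.12001055 0.05846228] 24.275
[(array([397.6192,  74.496 ]), 0.97)] [(array([366.4896,  79.7184]), 0.81)]
scene {'position': [0.643, 0.6568], 'confidence': 0.43}
side {'position': [0.3453, 0.3375], 'confidence': 0.62}
grip [0.54515674 0.19492074 0.13596448] [np.float64(0.0025507034677170145), np.float64(0.002829304707734042), np.float64(0.0005726853775992771)] local x 0.0010162355092198472 ang 1.6736336322851497 0.06953925410270823 25.8833
```

View pics/w5.png

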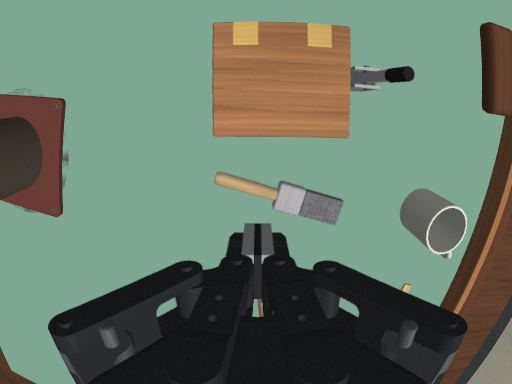

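The lid is shut flat, and the clamp is still upright at (397,75). Next is the clamp, pushed on its rubber sleeve from outside.

Run:
```python
from h import *
c,xc,yc=cframe();z=np.r_[0,0,1.]
piv=c-.103*yc+.0668*z+.001*xc
N=9;pts=swing(piv,yc,.066,.008,np.linspace(1.8,0,N),np.linspace(.7,0,N))
Q=lambda a:R.from_matrix(frame(a,xc)@R.from_euler("z",90,degrees=True).as_matrix()).as_quat()
p0,a0,n0=pts[0];s=p0-yc*.035
reach(np.r_[s[:2],.26],Q(a0))
move_l(s,rate=.15);f0=np.array(read_wrist_force())
for p,a,n in pts:
    move_l(p,Q(a),rate=.06);print((np.array(read_wrist_force())-f0).round(1))
e=pts[-1][0].copy()
for k in range(6):
    F=np.array(read_wrist_force())-f0
    if F[2]>6:break
    e[2]-=.001;move_l(e,rate=.03)
print(k,F,pose()[0],read_time_s())
move_l(e+[0,0,.03],rate=.1)
w=np.load("case.npy")[2]
reach([e[0]-.03,e[1]-.1,.28],down(w-np.pi/2))
cv2.imwrite("pics/w6.png",read_camera("wrist")[:,:,::-1]);print(read_time_s())
```

```text
[ 0.4  0.7 -1. ]
[ 0.1 -0.4 -0.3]
[ 0.7  0.4 -1.9]
[ 1.   0.  -1.4]
[ 0.5  0.1 -0.8]
[ 0.2 -0.5 -0.1]
[-0.6  0.2 -1. ]
[-0.4  0.3 -1.2]
[ 0.8  0.1 -0.2]
2 [-4.81317383 -1.01056644 10.98798671] [0.47417747 0.18163256 0.07436612] 32.55
33.8833
```

View pics/w6.png

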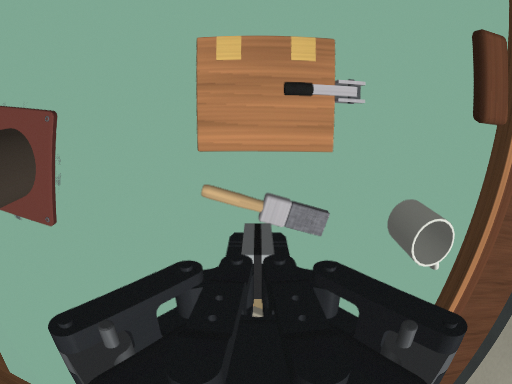

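The lid is shut and the clamp bar lies flat on it: the sleeve is at (298,89) and the bar runs out to the cheeks at (350,92). It stopped at the expected height, so I'm handing in.

```bash
python3 -c "
from cell import *
print(close_job())"
```

```text
the job is handed in; nothing more can be done
None
```

The medallion lies relief up in the case, the lid is shut, the clamp is down, and the job was handed in at about 34 s; no verdict came back, and I saw no bystander disturbed.

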